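# Eject a dishwasher tablet and trap it on the chute

### The job

Press the orange button of the dishwasher-tablet dispenser with one fingertip, so that its spring ejects the tablet, and trap the tablet with the other finger before it slides off the end of the chute (it shoots out at once, so have that finger waiting in the chute). Finish while holding: one finger still keeps the button pressed and the other still stops the tablet on the chute. Do not grasp or lift the tablet, and leave the mug, shaker and cup where they stand.

Things in the scene. Friction and masses are not known exactly. Their poses are not given: they have to be found in the camera images.
- dispenser: Grey dishwasher-tablet dispenser with a metal chute, fixed, 148 mm long (x), 64 wide, 72 high. Origin: centre of its underside, on the worktop; z up; x points up the chute, from its open end (x = -73 mm) to the button (x = 31 to 69). A cross wall at x = 24 to 31 mm, 72 high, parts tablet and button. Fingers in line with x, with a gap of 55 to 90 mm, reach button and chute together.
- button_top (a point): Centre of the flat top of the orange button pad, 38 mm (along the dispenser's x) by 46 mm (y), with a white dot; at x = 49.5 mm, y = 0, 48 mm above the worktop when not pressed, 40 mm fully down. The frame round it is 37 mm high.
- button (a joint): Travel of the button straight down, m: 0 up, 0.008 fully down (spring, 1.6 N at the start to 4.8 N fully down; comes back up when let go). The gate frees the tablet at about 0.0055.
- chute_mid (a point): Point on the centre line of the chute floor where the tablet can be trapped: dispenser x = -30 mm, 34 mm above the worktop. The floor slopes 22 degrees down toward -x, is 44 mm wide, with rails 5 mm high. A fingertip here at pressed-button height clears the floor by 6 mm and blocks the tablet. A finger whose face toward the tablet is at x = -22 to -60 mm traps it well.
- gate (a point): Middle of the gate, at the floor: dispenser x = -6 mm. Two orange pins stand 5 mm above the chute floor, hold the tablet back and sink as the button is pressed. A spring kicker behind the tablet (10 mm stroke, about 0.6 N) then shoots it down the chute toward -x, too fast to be caught by a late move; it cannot stop on the chute by itself.
- tablet: Dishwasher tablet in slippery film, loose, rigid, white with a blue layer and red dot, 26 mm along the chute by 36 mm across by 22 mm high, about 35 g. Origin: centre of its underside; z is its upward normal, x points up the chute. It waits at dispenser x = 9 mm between cheeks 16 mm high.
- black_mug: Black mug, loose bystander, 80 mm across, 116 mm with the handle, 95 mm high; origin at the centre of its underside.
- steel_shaker: Steel seasoning shaker, loose bystander, 47 mm across, 82 mm high; origin at the centre of its underside.
- wooden_cup: Small pale wooden cup, loose bystander, 52 mm across, 53 mm high; origin at the centre of its underside.
Mind the look-alikes: they are no part of the job. There is more than one size of the tablet; the one meant has the size given above.

How it is judged (in metres and radians):
On the way, in this order (a step that is already met when the one before it is completed fails the run):
1. the button is pressed (value of joint button above 0.004 m).
2. the ejected tablet is stopped on the chute by a finger while the button is down (x of tablet in the frame of dispenser between -0.06 and -0.002 m and contact force between the fingers and tablet above 0.01 N and linear speed of tablet below 0.03 m/s and value of joint button above 0.004 m and angle between tablet's own z axis and vertical below 0.7 rad), for 0.4 s.
At the end, for the whole second after the job is handed in: The tablet lies at rest (under 0.03 m/s) and level with the chute (tilt under 0.7 rad), touching a finger, with its centre 2 to 60 mm on the open-end side of the dispenser's origin (11 mm or more out of its nest, wholly on the chute), and the button is still pressed by more than 4 mm (all of step 2); the arm keeps its last pose, push and grip.
It fails at once if the tablet is lifted or carried (z of tablet in the frame of dispenser above 0.066 m).
It fails at once if the tablet leaves the chute (x of tablet in the frame of dispenser below -0.07 m or y of tablet in the frame of dispenser above 0.025 m or y of tablet in the frame of dispenser below -0.025 m).
It fails at once if the mug is moved (distance of black_mug from where it was at the start of the episode above 0.015 m).
It fails at once if the shaker is moved (distance of steel_shaker from where it was at the start of the episode above 0.015 m).
It fails at once if the cup is moved (distance of wooden_cup from where it was at the start of the episode above 0.015 m).
It also fails if it takes over 32 s, if anything falls off the work surface, if the arm or the gripper's body presses on something with over 40 N, if the wrist force passes 120 N, or if a joint passes its speed limit or range.

### The arm

A 7-joint arm with a two-finger parallel gripper is mounted at the origin on a cart in front of the work surface, level with it; the furniture and walls round the work are solid. World frame = base frame: x ahead of the robot, y to its left, z up, the work surface at z = 0. Lengths are in mm, angles in rad, forces in N, time in s.
With the tool pointing down it reaches from about 400 to 875 mm from the base axis. Payload 6.5 kg.
Tool frame: the origin (TCP) lies on the centre line of the jaws, within the pads' length; the fingertips stand 25 mm ahead of it and the grasp point (between the pads) lies 6 mm ahead of it (manip.tcp_to_tips is the distance from the TCP to the fingertips, in mm); z points along the fingers, y is the line along which they close (so a half turn about z gives the same grasp; the last joint's range is limited). The gripper opens to 85 mm and grips with 20 to 120 N. Pads are 22 mm wide; open, the fingers measure 114 mm over their backs; the gripper's body (76 mm by 85 mm) begins 54 mm behind the grasp point. The pads swing forward as they close: fully open they stand 13 mm farther back than shut.
Start: joints at [-1.243, 0.536, -0.004, 1.538, 0.003, 1.067, -0.071], TCP at [249.399, 600.242, 256.29] pointing down, gripper open.
Joint ranges: [-2.7, 2.7], [-0.37, 2.16], [-1.27, 1.26], [0.24, 2.4], [-1.31, 4.45], [0.19, 1.91], [-2.76, 2.76]. Speed limits (rad/s): [2.39, 2.39, 3.14, 3.14, 3.14, 3.14, 3.14].

### API

Orientations are given as [roll, pitch, yaw] about the fixed x, y, z axes, in that order (R = Rz(yaw) Ry(pitch) Rx(roll)).
In Python, from cell import manip gives the robot as it stands.
- The arm moves only by the tool jog_arm, never from a script. Its argument "targets" is a list of rows, each a list of 7 numbers: the shift along the world's x, y, z as a fraction of full scale, then the turn, a rotation vector about the world's x, y, z as a fraction of full scale, then the opening, from -1 (shut) to 1 (fully open), so that 0 is half open. A call has 1 to 10 rows; each row is the pose to reach, as a shift and turn from the pose commanded when the call began, turning the shorter way round; what a row does not reach only later rows make up. Full scale, the value 1, is 0.5 m for a shift and 180 degrees for a turn. A row lasts 1/12 s, in which the tool goes at most 41.7 mm and 7.16 degrees, less where a joint would pass 70% of its speed; a pose out of reach is approached as far as the arm can. A call with a number of a shift or a turn outside -1 to 1 is refused whole. A call with a gripper value outside its range is refused whole. The fingers move at their own pace and stop on an object; "force" is the grip in N (left out, the last holds). Time passes only in rows, so rows that repeat a pose let the fingers close. It gives the time, the measured TCP pose, the force, the opening and the grip force at its end, in the units of the state.
- manip.get_state(): the state, without advancing time (a new reading comes with each control period).
- manip.snapshot(name): name is "scene" or "side" or "wrist"; returns a dict with "color" (480x640x3 uint8, blue, green, red), "range_z" (480x640 float32, mm along the optical axis (not along the pixel's ray), 0 where there is no reading), "camera_matrix" (3x3 intrinsics, pixels), "k1" (the pictures are not rectified: a ray, as slopes to the right and down, at radius r is drawn at 1 + k1 r^2 times it, then the intrinsics apply), "extrinsics" (4x4, takes a point from world to camera coordinates). Camera axes: x right, y down, z forward; pixel columns grow to the right and rows downward; lengths in mm; the calibration is good to about 2 mm. A picture is of the moment at which its call begins.
- manip.finish_job(): hands the job in; it is judged then, once.
Trained networks look in a picture, given as the dict that the camera call returned (one of the last four; its "shot" number tells which), for a name from the list of things; names that differ only in an ending like _2 or _b are one class to them, and where a whole thing is asked for, a point or a joint stands for the part that bears it (a point fixed in the world has none). Each returns a list of dicts, best first, with "p" (0 to 1); they miss things now and then, are a little off and sometimes report something else, mostly with a low value. They report only what shows in the picture. A call takes as long as a camera call. They do not tell look-alikes from the thing itself.
- manip.trace(picture, query): "region" (480x640 bool, what is visible of it) and "rect" ([centre column, centre row, width, height] in pixels, round what is visible of it).
The state is a dict: "time_s": time; "joints": joint angles; "joint_vel": joint speeds; "effort": joint torques, N m; "ee_pos": TCP position; "eef_rot": TCP orientation; "wrist_force": force on the tool from outside, world axes, zero at the start; "ft_torque": the same for the moment, N m; "opening": opening from 0.0 (shut) to 1.0 (fully open); "grip_force": force on a finger pad.
Only numpy, scipy, OpenCV 4.12 (cv2) and the standard library are available. Lean on these libraries where they do the work, as an engineer would, in place of code of your own. Each camera call takes 0.05 s, during which the arm holds its last target. There are 200 camera calls.

## Working session

There is one attempt and no reset: what is moved stays moved. The work goes in short steps, Python scripts to look and compute and a tool call to move; the robot and the scene stay as the last step left them, time stands still between calls to the robot, and variables do not carry over. Pictures are saved under pics/ and viewed, at most 10 in all, crops included, and the job is handed in when it is done.

Besides the shell and the picture viewer there is one more tool, called after "Call:" by a JSON object that holds its "method" and its "body", one argument or row to a line. jog_arm: Moves the arm, as the interface text tells. Its arguments: {"type":"object","properties":{"targets":{"type":"array","items":{"type":"array","items":{"type":"number"}}},"force":{"type":"number"}},"required":["targets"]}

```bash
mkdir -p pics; ls; cat > h.py <<'E'
import numpy as np, cv2
from cell import manip
def pts(s, mask=None):
    K=np.array(s["camera_matrix"]);T=np.linalg.inv(np.array(s["extrinsics"]));d=s["range_z"]
    m=(d>0) if mask is None else (d>0)&mask
    v,u=np.nonzero(m)
    p=cv2.undistortPoints(np.stack([u,v],1).astype(float)[:,None],K,np.array([s["k1"],0,0,0.]))[:,0]
    z=d[m]; c=np.c_[p*z[:,None],z]
    return c@T[:3,:3].T+T[:3,3], np.c_[u,v]
E
python3 - <<'E'
from h import *
for n in ["scene","side","wrist"]:
    s=manip.snapshot(n); cv2.imwrite(f"pics/{n}1.png",s["color"])
    for q in ["dispenser","button_top","tablet","black_mug","steel_shaker","wooden_cup"]:
        for r in manip.trace(s,q)[:3]:
            P,_=pts(s,r["region"])
            print(n,q,round(r["p"],2),np.round(r["rect"]),np.round(np.median(P,0)) if len(P) else None)
st=manip.get_state();print(st)
E
```

```text
pics
scene dispenser 0.7 [363. 261.  41.  68.] [490. -27.  29.]
scene button_top 0.27 [362. 261.  40.  69.] [491. -27.  29.]
scene tablet 0.87 [413. 320.  33.  39.] [347. -13.  28.]
scene tablet 0.81 [365. 240.  24.  16.] [513. -42.  66.]
scene black_mug 0.73 [277. 244.  63.  68.] [592.  94.  60.]
scene black_mug 0.22 [364. 241.  26.  17.] [512. -42.  66.]
scene steel_shaker 0.69 [436. 229.  26.  46.] [ 473. -176.   54.]
scene wooden_cup 0.81 [450. 279.  31.  41.] [ 381. -123.   33.]
side dispenser 0.91 [326. 276.  91.  57.] [509. -65.  30.]
side button_top 0.58 [356. 271.  22.  22.] [552. -78.  47.]
side button_top 0.48 [326. 258.  18.  15.] [512. -52.  69.]
side tablet 0.92 [234. 301.  38.  34.] [349. -36.  27.]
side tablet 0.58 [328. 257.  18.  22.] [512. -52.  69.]
side black_mug 0.77 [338. 217.  40.  60.] [606.  67.  64.]
side steel_shaker 0.78 [357. 330.  36.  63.] [ 477. -207.   58.]
side wooden_cup 0.61 [273. 331.  32.  45.] [ 381. -137.   32.]
{'time_s': 1.05, 'joints': array([-1.24318976,  0.53638564, -0.0044231 ,  1.53788247,  0.00262839,
        1.06731061, -0.07119434]), 'joint_vel': array([-0.00171258, -0.00030364,  0.00114456, -0.00083733, -0.00049507,
        0.0005805 , -0.00175292]), 'effort': array([ 8.46415769e-04, -5.83348811e+01,  1.04818560e+00, -2.59443069e+01,
        1.25283407e-02,  1.66897335e-03,  1.84579153e-05]), 'ee_pos': array([249.40190634, 600.24847033, 256.30584143]), 'eef_rot': array([3.14157009e+00, 4.03993571e-05, 2.74786178e+00]), 'wrist_force': array([0.83352296, 0.39715761, 0.30604797]), 'ft_torque': array([ 0.02361322,  0.03854187, -0.00477644]), 'grip_force': 0.0, 'opening': 0.9988329148393917}
```

```bash
python3 - <<'E'
import cv2,numpy as np
a=cv2.imread("pics/scene1.png")[190:380,240:500];b=cv2.imread("pics/side1.png")[200:390,200:460]
cv2.imwrite("pics/c1.png",np.vstack([cv2.resize(x,None,fx=3,fy=3,interpolation=cv2.INTER_CUBIC)[:,:780] for x in(a,b)])[::1][:1140]) 
cv2.imwrite("pics/ca.png",cv2.resize(a,None,fx=3,fy=3,interpolation=cv2.INTER_CUBIC));cv2.imwrite("pics/cb.png",cv2.resize(b,None,fx=3,fy=3,interpolation=cv2.INTER_CUBIC))
E
```

```text
(no output)
```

View pics/ca.png

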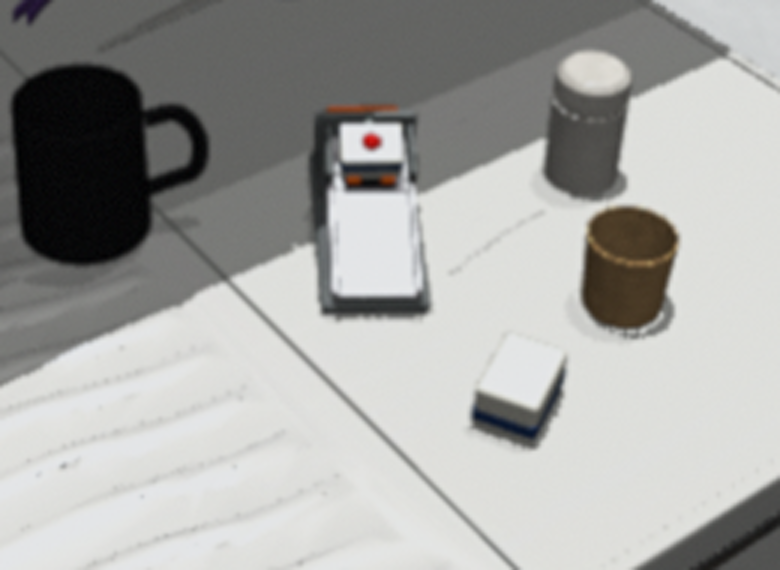

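View pics/cb.png

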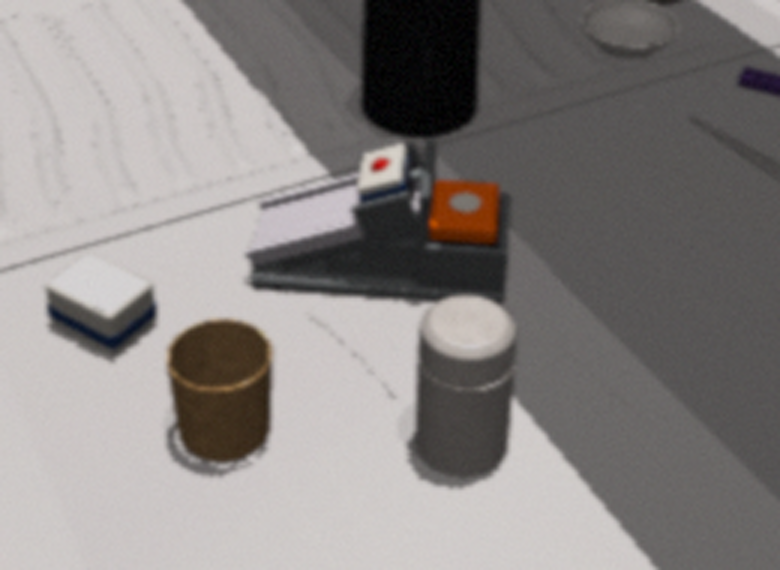

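```bash
python3 - <<'E'
from h import *
for n in ["scene","side"]:
    s=manip.snapshot(n)
    P,uv=pts(s); bgr=s["color"][uv[:,1],uv[:,0]].astype(int)
    T=np.linalg.inv(s["extrinsics"]);print(n,"cam",T[:3,3].round())
    m=(abs(P[:,0]-500)<120)&(abs(P[:,1]+45)<90)&(P[:,2]>8)&(P[:,2]<85)
    Q=P[m];b=bgr[m]
    # exclude shaker/cup/mug coarse
    k=(Q[:,1]>-115)&(Q[:,0]>400)&(np.hypot(Q[:,0]-600,Q[:,1]-80)>60)
    Q=Q[k];b=b[k];print(len(Q))
    r=cv2.minAreaRect(Q[:,:2].astype(np.float32));print("rect",r)
    hsv=cv2.cvtColor(b[None].astype(np.uint8),cv2.COLOR_BGR2HSV)[0].astype(int)
    o=(hsv[:,0]<15)&(hsv[:,1]>150)&(hsv[:,2]>80)&(Q[:,2]>40)
    if o.any():print("orange",o.sum(),np.median(Q[o],0).round(1),cv2.minAreaRect(Q[o][:,:2].astype(np.float32)))
    t=Q[:,2]>64
    print("top",t.sum(),Q[t].mean(0))
    # occupancy
    np.save(f"{n}.npy",Q)
    c=np.polyfit(Q[:,0],Q[:,1],1);print(np.degrees(np.arctan(c[0])))
    for x in range(400,620,12):
        w=abs(Q[:,0]-x)<6
        if w.sum()>3: print(x,w.sum(),np.percentile(Q[w],[3,97],0)[:,1].round(),np.median(Q[w][:,2]).round())
E
```

```text
scene cam [-100.  455.  671.]
2049
rect ((487.5307312011719, -80.19630432128906), (149.5889892578125, 145.20643615722656), 56.37224197387695)
orange 45 [514.8 -46.2  47.6] ((540.2584838867188, -56.91042709350586), (25.539377212524414, 74.89954376220703), 61.99708557128906)
top 412 [522.17993157 -49.46881316  68.50852633]
-18.530798519007813
400 5 [-114. -110.] 52.0
436 8 [-33. -23.] 17.0
448 102 [-35. -11.] 18.0
460 195 [-40.  10.] 21.0
472 257 [-46.  14.] 26.0
484 239 [-56.   7.] 30.0
496 294 [-62.  -1.] 37.0
508 379 [-69. -12.] 51.0
520 242 [-81. -16.] 65.0
532 127 [-73. -24.] 67.0
544 112 [-56. -30.] 65.0
556 40 [-95. -34.] 44.0
568 20 [-85. -44.] 46.0
580 26 [-68. -49.] 35.0
side cam [ 212. -619.  523.]
3031
rect ((493.72125244140625, -45.54014587402344), (191.4599609375, 132.29432678222656), 1.9111952781677246)
orange 358 [550.3 -78.7  47.3] ((540.6180419921875, -64.26763153076172), (45.988731384277344, 68.72916412353516), 57.759521484375)
top 382 [520.09410527 -54.7120597   69.33866663]
-26.38630445058155
400 27 [-115. -112.] 41.0
436 15 [-31. -24.] 19.0
448 87 [-38. -11.] 19.0
460 167 [-43.   7.] 21.0
472 232 [-51.  12.] 24.0
484 266 [-59.   3.] 29.0
496 360 [-68.  -5.] 37.0
508 408 [-76. -13.] 47.0
520 379 [-86. -35.] 48.0
532 298 [-95. -39.] 41.0
544 326 [-101.  -36.] 44.0
556 288 [-109.  -47.] 42.0
568 123 [-107.  -55.] 47.0
580 50 [-84.  22.] 37.0
592 5 [-64. -58.] 36.0
```

Call:
{"method": "jog_arm", "body": {
  "targets": [
    [0.28, -0.72, 0, 0, 0, -0.333, 1],
    [0.28, -0.72, 0, 0, 0, -0.333, 1],
    [0.28, -0.72, 0, 0, 0, -0.333, 1],
    [0.28, -0.72, 0, 0, 0, -0.333, 1],
    [0.28, -0.72, 0, 0, 0, -0.333, 1],
    [0.28, -0.72, 0, 0, 0, -0.333, 1],
    [0.28, -0.72, 0, 0, 0, -0.333, 1],
    [0.28, -0.72, 0, 0, 0, -0.333, 1],
    [0.28, -0.72, 0, 0, 0, -0.333, 1],
    [0.28, -0.72, 0, 0, 0, -0.333, 1]
  ]
}}

```text
time_s: 1.98
ee_pos: [391.4, 233.9, 256.6]
eef_rot: [3.141, 0.002, 1.692]
wrist_force: [-0.3, 0.1, 1.7]
opening: 1.0
grip_force: 0.0
```

Call:
{"method": "jog_arm", "body": {
  "targets": [
    [0.237, -0.584, 0, 0, 0, -0.219, 1],
    [0.237, -0.584, 0, 0, 0, -0.219, 1],
    [0.237, -0.584, 0, 0, 0, -0.219, 1],
    [0.237, -0.584, 0, 0, 0, -0.219, 1],
    [0.237, -0.584, 0, 0, 0, -0.219, 1],
    [0.237, -0.584, 0, 0, 0, -0.219, 1],
    [0.237, -0.584, 0, 0, 0, -0.219, 1],
    [0.237, -0.584, 0, 0, 0, -0.219, 1],
    [0.237, -0.584, 0, 0, 0, -0.219, 1],
    [0.237, -0.584, 0, 0, 0, -0.219, 1]
  ]
}}

```text
time_s: 2.82
ee_pos: [508.1, -53.0, 256.3]
eef_rot: [3.141, 0.0, 1.011]
wrist_force: [-0.3, 1.4, -0.3]
opening: 1.005
grip_force: 0.0
```

```bash
python3 - <<'E'
from h import *
st=manip.get_state();print(st["time_s"],st["ee_pos"],st["eef_rot"],st["joints"].round(2),st["wrist_force"],manip.tcp_to_tips)
s=manip.snapshot("wrist");cv2.imwrite("pics/w2.png",s["color"]);T=np.linalg.inv(s["extrinsics"]);print(T.round(2))
P,uv=pts(s);bgr=s["color"][uv[:,1],uv[:,0]]
np.savez("w2.npz",P=P,uv=uv,bgr=bgr)
E
```

```text
2.8167 [508.09784719 -52.96696435 256.29611198] [3.14134497e+00 3.63593662e-04 1.01103843e+00] [-0.47  0.34  0.6   1.93 -0.23  0.94 -0.32] [-0.2538588   1.35736252 -0.32608624] 25.0
[[ 8.5000e-01 -5.1000e-01 -1.5000e-01  5.4610e+02]
 [-5.3000e-01 -8.1000e-01 -2.4000e-01  6.6400e+00]
 [-0.0000e+00  2.8000e-01 -9.6000e-01  3.7414e+02]
 [ 0.0000e+00  0.0000e+00  0.0000e+00  1.0000e+00]]
```

View pics/w2.png

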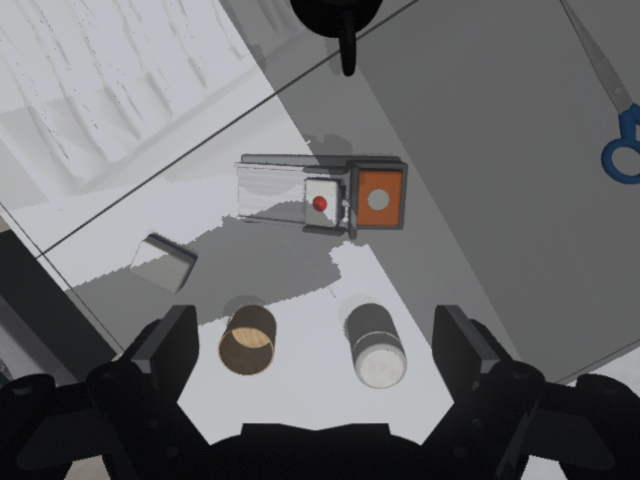

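```bash
python3 - <<'E'
from h import *
d=np.load("w2.npz");P,uv,bgr=d["P"],d["uv"],d["bgr"]
hsv=cv2.cvtColor(bgr[None],cv2.COLOR_BGR2HSV)[0].astype(int)
def rep(n,m):
    Q=P[m];r=cv2.minAreaRect(Q[:,:2].astype(np.float32));print(n,m.sum(),np.median(Q,0).round(1),np.round(r[0],1),np.round(r[1],1),round(r[2],1));return Q
box=(uv[:,0]>225)&(uv[:,0]<420)&(uv[:,1]>145)&(uv[:,1]<245)
o=box&(hsv[:,0]<15)&(hsv[:,1]>140)&(hsv[:,2]>90)&(uv[:,0]>345)
B=rep("orange",o)
w=box&(np.hypot(uv[:,0]-378,uv[:,1]-200)<15)&(hsv[:,1]<60);D=rep("dot",w)
r=box&(np.hypot(uv[:,0]-320,uv[:,1]-203)<10)&((hsv[:,0]<8)|(hsv[:,0]>172))&(hsv[:,1]>150);R=rep("red",r)
a=rep("all>12",box&(P[:,2]>12))
# chute floor/low-end: points in bins along axis
c=np.median(D,0)[:2]
for deg in (-30,-32,-34,-36):
    u=np.array([np.cos(np.radians(deg)),np.sin(np.radians(deg))]);v=np.array([-u[1],u[0]])
    A=P[box&(P[:,2]>12)][:,:2]-c;x=A@u;y=A@v
    print(deg,"x",np.percentile(x,[.5,99.5]).round(1),[(X,np.percentile(y[abs(x-X)<8],[2,98]).round(1)) for X in(-110,-90,-70,-20,0,12)])
E
```

```text
orange 1767 [559.7 -71.4  48.3] [558.1 -72. ] [44.1 37.5] 57.6
dot 342 [557.8 -72.2  48.7] [558.  -72.1] [16.9 16.7] 64.1
red 82 [518.4 -44.9  73.4] [518.5 -45.2] [6.6 8.4] 18.2
all>12 11005 [522.8 -46.   47.4] [516.7 -45.5] [ 58.3 148.7] 57.0
-30 x [-120.7   24.4] [(-110, array([-18.6,  31.2])), (-90, array([-19.8,  30. ])), (-70, array([-20.7,  29. ])), (-20, array([-25.3,  29.8])), (0, array([-27.6,  29.1])), (12, array([-28.1,  28.5]))]
-32 x [-120.7   24.2] [(-110, array([-22.5,  27.3])), (-90, array([-22.8,  26.9])), (-70, array([-23.1,  26.5])), (-20, array([-25.8,  29.2])), (0, array([-27.5,  29. ])), (12, array([-27.7,  28.9]))]
-34 x [-120.6   24.2] [(-110, array([-26.2,  23.5])), (-90, array([-25.9,  23.8])), (-70, array([-25.7,  24.1])), (-20, array([-26.3,  28.6])), (0, array([-27.5,  29. ])), (12, array([-27.4,  29.2]))]
-36 x [-120.5   24.2] [(-110, array([-30.1,  19.6])), (-90, array([-29. ,  20.6])), (-70, array([-27.9,  21.7])), (-20, array([-26.9,  27.9])), (0, array([-27.5,  29.1])), (12, array([-27. ,  29.7]))]
```

```bash
python3 - <<'E'
from h import *
def ray(s,px,z):
    T=np.linalg.inv(s["extrinsics"]);p=cv2.undistortPoints(np.array([[px]],float),np.array(s["camera_matrix"]),np.array([s["k1"],0,0,0.]))[0,0]
    d=T[:3,:3]@np.r_[p,1];c=T[:3,3];print(px,(c+d*(z-c[2])/d[2]).round(1), s["range_z"][int(round(px[1])),int(round(px[0]))], (z-c[2])/d[2])
s=manip.snapshot("side");ray(s,(355,267.7),48);ray(s,(326.7,255),70.2);cv2.imwrite("pics/s3.png",s["color"])
s=manip.snapshot("scene");ray(s,(363.7,237),70.2)
s=manip.snapshot("wrist");h=cv2.cvtColor(s["color"],cv2.COLOR_BGR2HSV);st=manip.get_state();print(st["ee_pos"],st["eef_rot"])
m=((h[...,0]<8)|(h[...,0]>172))&(h[...,1]>150);m[:, :300]=0;m[:,340:]=0;m[:190]=0;m[216:]=0
ray(s,np.argwhere(m).mean(0)[::-1],70.2)
m=(h[...,1]<60);m[:, :363]=0;m[:,393:]=0;m[:185]=0;m[215:]=0
ray(s,np.argwhere(m).mean(0)[::-1],48)
E
```

```text
(355, 267.7) [555.  -73.6  48. ] 794.9228 797.1265727374391
(326.7, 255) [514.6 -46.6  70.2] 786.81635 789.5310016836856
(363.7, 237) [513.7 -43.9  70.2] 987.6634 990.6589812318132
[507.61839691 -50.02617272 256.18135301] [-3.14076222e+00 -4.73061584e-04  1.01637772e+00]
[323.79268293 205.95121951] [518.2 -46.1  70.2] 302.61594 308.9236202369451
[380.66076696 202.32743363] [557.9 -72.4  48. ] 329.13754 330.557261349141
```

```bash
python3 -c "
import cv2
cv2.imwrite('pics/s3c.png',cv2.resize(cv2.imread('pics/s3.png')[130:330,200:460],None,fx=3,fy=3,interpolation=cv2.INTER_CUBIC))"
```

```text
(no output)
```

View pics/s3c.png

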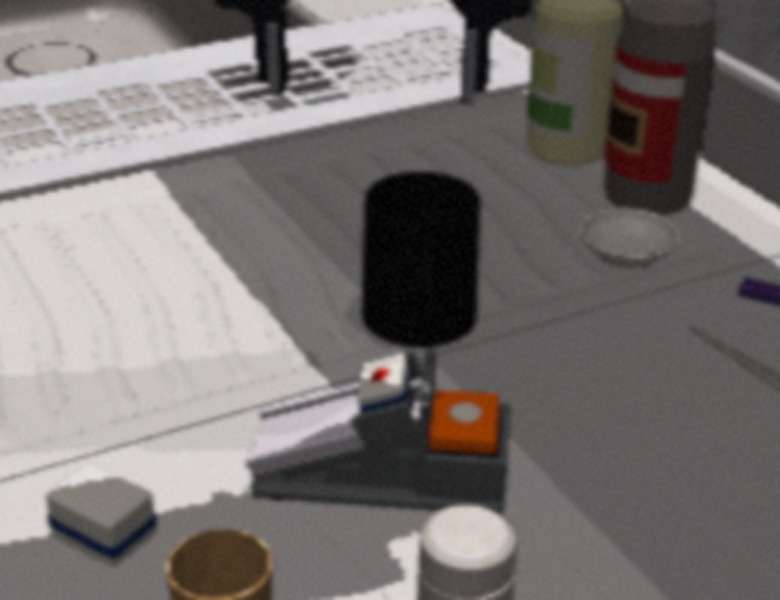

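Call:
{"method": "jog_arm", "body": {
  "targets": [
    [0.013, 0.0125, -0.06, 0, 0, -0.009, 1],
    [0.013, 0.0125, -0.12, 0, 0, -0.009, 1],
    [0.013, 0.0125, -0.18, 0, 0, -0.009, 1],
    [0.013, 0.0125, -0.24, 0, 0, -0.009, 1],
    [0.013, 0.0125, -0.28, 0, 0, -0.009, 1],
    [0.013, 0.0125, -0.31, 0, 0, -0.009, 1],
    [0.013, 0.0125, -0.33, 0, 0, -0.009, 1],
    [0.013, 0.0125, -0.342, 0, 0, -0.009, 1],
    [0.013, 0.0125, -0.342, 0, 0, -0.009, 1],
    [0.013, 0.0125, -0.342, 0, 0, -0.009, 1]
  ]
}}

```text
time_s: 3.85
ee_pos: [514.8, -45.2, 85.8]
eef_rot: [3.141, -0.001, 0.986]
wrist_force: [-0.5, -0.7, 0.3]
opening: 0.998
grip_force: 0.0
```

```bash
python3 - <<'E'
from h import *
st=manip.get_state();print(st["time_s"],st["ee_pos"],st["eef_rot"],st["wrist_force"])
s=manip.snapshot("side");a=cv2.resize(s["color"][200:330,250:400],None,fx=4,fy=4,interpolation=cv2.INTER_CUBIC)
cv2.imwrite("pics/s4.png",a)
w=manip.snapshot("wrist");cv2.imwrite("pics/w4.png",w["color"])
E
```

```text
3.85 [514.78221706 -45.16505531  85.80968407] [ 3.14108438e+00 -5.04579740e-04  9.85971154e-01] [-0.52397889 -0.71202588  0.29231966]
```

View pics/s4.png

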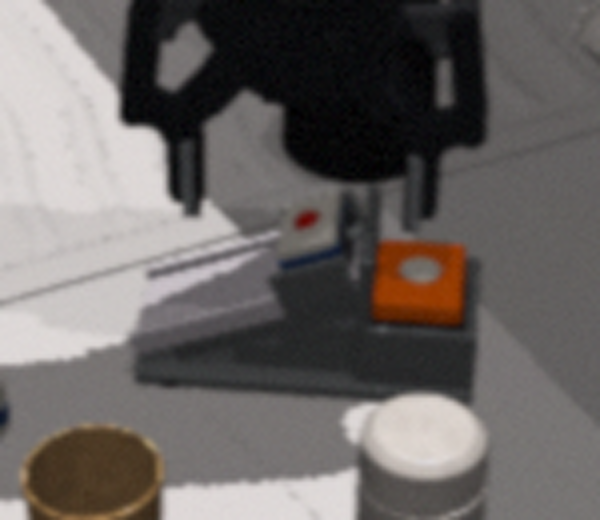

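View pics/w4.png

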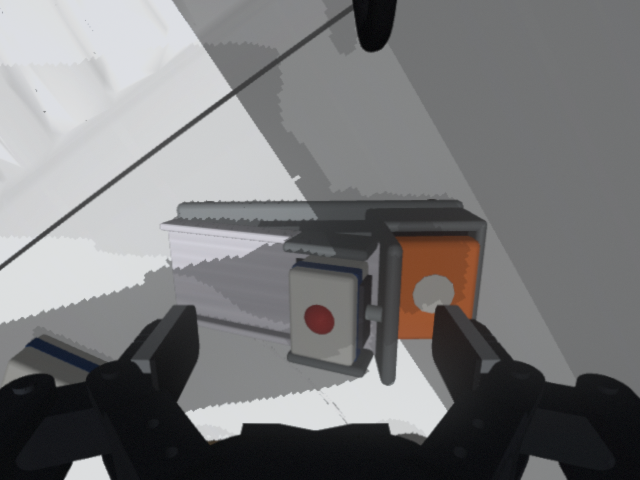

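```bash
python3 - <<'E'
from h import *
o=np.array([514.6,-45.6]);a=np.radians(-33.5);u=np.array([np.cos(a),np.sin(a)]);v=np.array([-u[1],u[0]])
for n in ("side","wrist"):
    s=manip.snapshot(n);P,uv=pts(s)
    x=(P[:,:2]-o)@u;y=(P[:,:2]-o)@v;z=P[:,2]
    for lo,hi in ((-62,-36),(36,62)):
        m=(x>lo)&(x<hi)&(abs(y)<16)&(z>53)&(z<110)
        q=np.c_[x,y,z][m]
        if len(q): print(n,lo,m.sum(),np.percentile(q,[1,5,50,95,99],0).round(1).tolist())
E
```

```text
side -62 164 [[-58.6, -13.8, 76.6], [-58.1, -13.2, 78.4], [-49.3, -8.7, 94.6], [-45.1, 5.1, 108.5], [-45.0, 6.8, 109.3]]
side 36 134 [[40.8, -13.5, 76.2], [41.2, -13.2, 79.9], [46.7, -10.0, 95.2], [53.4, -6.0, 109.3], [53.8, -0.7, 109.6]]
wrist -62 3843 [[-55.0, -10.4, 75.6], [-53.8, -8.4, 78.8], [-42.0, 6.7, 95.6], [-41.5, 11.2, 108.2], [-41.3, 11.5, 109.6]]
wrist 36 3843 [[43.1, -10.5, 75.7], [43.3, -8.4, 79.0], [43.8, 6.7, 95.4], [55.5, 11.2, 108.1], [56.9, 11.5, 109.6]]
```

Call:
{"method": "jog_arm", "body": {
  "targets": [
    [0, 0, -0.025, 0, 0, 0, 1],
    [0, 0, -0.045, 0, 0, 0, 1],
    [0, 0, -0.055, 0, 0, 0, 1],
    [0, 0, -0.062, 0, 0, 0, 1],
    [0, 0, -0.066, 0, 0, 0, 1],
    [0, 0, -0.066, 0, 0, 0, 1],
    [0, 0, -0.066, 0, 0, 0, 1]
  ]
}}

```text
time_s: 4.63
ee_pos: [514.2, -45.5, 52.3]
eef_rot: [-3.141, 0.0, 0.985]
wrist_force: [-1.5, 1.3, 4.6]
opening: 1.001
grip_force: 2.3
```

```bash
python3 - <<'E'
from h import *
st=manip.get_state();print(st["time_s"],st["ee_pos"],st["wrist_force"])
s=manip.snapshot("side");a=cv2.resize(s["color"][200:330,250:400],None,fx=4,fy=4,interpolation=cv2.INTER_CUBIC)
w=manip.snapshot("wrist");b=cv2.resize(w["color"],(520,390));c=np.zeros((520,520,3),np.uint8);c[:390]=b
cv2.imwrite("pics/s5.png",cv2.resize(np.hstack([a,c]),(800,371)))
E
```

```text
4.6333 [514.24813646 -45.53058349  52.27058575] [-1.51230019  1.30462533  4.55584032]
```

View pics/s5.png

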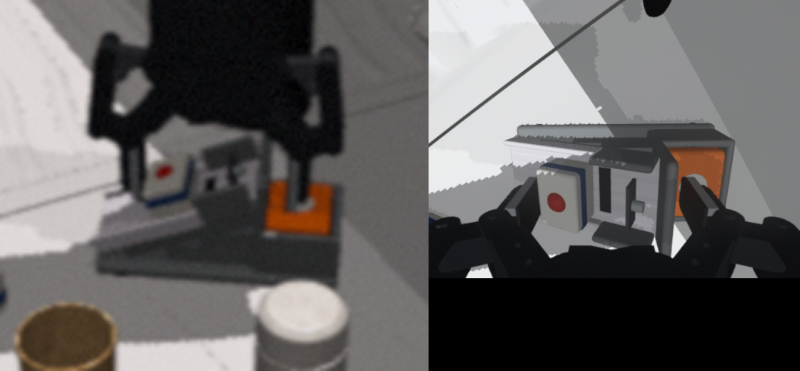

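The tablet has been ejected and rests against the chute finger (left image, about (165,185)), and the button is down. I'll hold this pose.

Call:
{"method": "jog_arm", "body": {
  "targets": [
    [0, 0, 0, 0, 0, 0, 1],
    [0, 0, 0, 0, 0, 0, 1],
    [0, 0, 0, 0, 0, 0, 1],
    [0, 0, 0, 0, 0, 0, 1],
    [0, 0, 0, 0, 0, 0, 1],
    [0, 0, 0, 0, 0, 0, 1],
    [0, 0, 0, 0, 0, 0, 1],
    [0, 0, 0, 0, 0, 0, 1],
    [0, 0, 0, 0, 0, 0, 1],
    [0, 0, 0, 0, 0, 0, 1]
  ]
}}

```text
time_s: 5.57
ee_pos: [514.4, -45.5, 52.3]
eef_rot: [3.142, 0.0, 0.985]
wrist_force: [-1.4, 0.3, 4.3]
opening: 1.0
grip_force: 2.3
```

```bash
python3 - <<'E'
from h import *
o=np.array([514.6,-45.6]);a=np.radians(-33.5);u=np.array([np.cos(a),np.sin(a)]);v=np.array([-u[1],u[0]])
st=manip.get_state();print(st["time_s"],st["ee_pos"],st["wrist_force"],st["grip_force"])
s=manip.snapshot("wrist");P,uv=pts(s);h=cv2.cvtColor(s["color"],cv2.COLOR_BGR2HSV)[uv[:,1],uv[:,0]].astype(int)
m=((h[:,0]<8)|(h[:,0]>172))&(h[:,1]>150)&(uv[:,0]<320)
c=np.median(P[m],0);print(m.sum(),(c[:2]-o)@u,(c[:2]-o)@v,c[2])
x=(P[:,:2]-o)@u;y=(P[:,:2]-o)@v
m=(h[:,0]<15)&(h[:,1]>150)&(x>33)&(x<68)&(abs(y)<22);print("button z",np.median(P[m][:,2]))
E
```

```text
5.5667 [514.38456841 -45.53350038  52.29356393] [-1.35045228  0.29106761  4.26746192] 2.2647090748068877
563 -29.608130699223658 1.8130295670929253 60.16912458092358
button z 40.64186773519961
```

```bash
python3 -c "
from cell import manip
print(manip.finish_job())"
```

```text
the job is handed in; nothing more can be done
None
```

I handed the job in with one finger holding the button about 7 mm down and the other stopping the tablet on the chute at about x = -22 mm; the mug, shaker and cup were not touched, and the judge's verdict was not shown.

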